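# Load the revolving cartridge display and shut its lid

### The arm

A 6-joint arm with a two-finger parallel gripper is mounted at the origin on the work surface. World frame = base frame: x ahead of the robot, y to its left, z up, the work surface at z = 0. Lengths are in m, angles in rad, forces in N, time in s.
With the tool pointing down it reaches from about 0.35 to 0.85 m from the base axis. Payload 8.1 kg.
Tool frame: the origin (TCP) lies between the finger pads; the fingertips stand 14 mm ahead of it and the grasp point (between the pads) lies 5 mm behind it (robot.tip_reach is the z of the fingertips in the tool frame, in m); z points along the fingers, y is the line along which they close (so a half turn about z gives the same grasp; the last joint's range is limited). The gripper opens to 93 mm and grips with 3 to 60 N. Pads are 15 mm wide; open, the fingers measure 128 mm over their backs; the gripper's body (75 mm by 188 mm) begins 65 mm behind the grasp point.
Start: joints at [1.191, 0.13, 1.488, -0, 1.523, -0.085], TCP at [0.174, 0.574, 0.233] pointing down, gripper open.
Joint ranges: [-2.96, 2.96], [-0.89, 2.26], [0.02, 2.5], [-1.34, 4.48], [0, 2.73], [-2.66, 2.66]. Speed limits (rad/s): [2.39, 2.39, 2.79, 3.14, 3.14, 3.14].

### API

Orientations are given as a rotation vector (axis times angle).
In Python, from plant import robot gives the robot as it stands. The module is installed in compiled form; this text tells all that it offers.
- The arm moves only by the shell command python3 -m handwheel 'ROWS' [FORCE]. ROWS is JSON, a list of rows, each a list of 7 numbers: the closure, from -1 (fully open) to 1 (shut), then the shift along the tool's x, y, z each as a share of 100 cm, from -1 to 1, then the turn, a rotation vector about the tool's x, y, z each as a share of 180 degrees, from -1 to 1. In form: [[grip, tx, ty, tz, rx, ry, rz], ...]. A call has 1 to 20 rows; each row is the pose to reach, as a shift and turn from the pose commanded when the call began, along the tool's axes at that moment, turning the shorter way round; what a row does not reach only later rows make up. A row lasts 1/8 s, in which the tool goes at most 62.5 mm and 10.7 degrees, less where a joint would pass 70% of its speed; a pose out of reach is approached as far as the arm can. A call with a number of a shift or a turn outside -1 to 1 is refused whole. A call with a gripper value outside its range is refused whole. The fingers move at their own pace and stop on an object; FORCE is the grip in N (left out, the last holds). Time passes only in rows, so rows that repeat a pose let the fingers close. It gives the time, the measured TCP pose, the force, the opening and the grip force at its end, in the units of the state.
- robot.read_state(): the state, without advancing time (a new reading comes with each control period).
- robot.read_camera(name): name is "side" or "top" or "wrist"; returns a dict with "frame" (400x640x3 uint8, red, green, blue), "fx", "fy", "cx", "cy" (pixels), "rvec" (rotation vector, rad) and "tvec" (3), from world to camera coordinates, as OpenCV has them; the wrist camera has in their place "T_tool_cam" (4x4, takes a point from camera to tool coordinates, whose origin is the TCP and whose axes are the flange's). Camera axes: x right, y down, z forward; pixel columns grow to the right and rows downward; lengths in m; the calibration is good to about 2 mm. A picture is of the moment at which its call begins: read the wrist's pose just before it. There is no depth.
- robot.close_job(): hands the job in; it is judged then, once.
Trained networks look in a picture, given as the dict that the camera call returned (one of the last four; its "shot" number tells which), for a name from the list of things; names that differ only in an ending like _2 or _b are one class to them, and where a whole thing is asked for, a point or a joint stands for the part that bears it (a point fixed in the world has none). Each returns a list of dicts, best first, with "conf" (0 to 1); they miss things now and then, are a little off and sometimes report something else, mostly with a low value. They report only what shows in the picture. A call takes as long as a camera call. They do not tell look-alikes from the thing itself.
- robot.regions_of(picture, name): "mask" (400x640 bool, what is visible of it) and "rect" ([left, top, right, bottom] in pixels, round what is visible of it).
The state is a dict: "t": time; "q": joint angles; "dq": joint speeds; "joint_torque": joint torques, N m; "tool_pos": TCP position; "orientation": TCP orientation; "force": force on the tool from outside, world axes, zero at the start; "wrist_torque": the same for the moment, N m; "opening": finger opening in m; "gripper_force": force on a finger pad.
Only numpy, scipy, OpenCV 4.12 (cv2) and the standard library are available. Lean on these libraries where they do the work, as an engineer would, in place of code of your own. Each camera call takes 0.05 s, during which the arm holds its last target. There are 200 camera calls.

### The job

Set up the display case: lay every loose cartridge from the shelf flat, label up, squarely on a blue felt pad of its own (long side pointing out from the hub), and turn the carousel by its rim studs until the gold cartridge with the red label faces squarely front. Then lift the knee of the folding lid stay by its red lug, past centre so that it unlocks, and lower the lid gently until it is fully shut. Leave the two cartridges in the rack and everything else on the shelf where they are.

Things in the scene. Friction and masses are not known exactly. Their poses are not given: they have to be found in the camera images.
- case: Walnut display case, open-topped box 292 (x) by 310 (y) by 58 mm high, walls 8 mm. Origin under its middle, on the shelf; its front is its own -x side, where the robot stands; the lid is hinged along the top of its +x wall and the stay runs beside the inside of its -y wall. It is fixed to the shelf.
- lid (a joint): Angle of the glazed walnut-framed lid, rad: 0 is fully shut, about 1.4 is open as at the start; it grows as the lid opens. The stiff hinges hold the lid wherever it is left (about 3 N at the knob moves it). While the stay is locked the lid cannot be lowered.
- lid_knob (a point): Centre of the lid's brass ball knob, 20 mm in diameter, on a thin stem, 20 mm off the lid's outer face, mid-width, 18 mm in from its free edge. With the lid open it is on the far side, about 25 mm below the edge; with the lid shut it stands up. Pinched along the case's y it turns between the fingers, so the hand can stay upright and lead the lid down or up by it.
- lid_hinge (a point): Middle of the lid's hinge line, on the top rear edge of the case (58 mm up); the line runs along the case's y, in the plane of the lid's underside. The lid is 10 mm thick and reaches 294 mm from this line; the knob's centre is 276 mm along it and 30 mm from its underside.
- knee (a joint): Knee angle of the folding lid stay, rad: 0 is locked, sagging against its stop; 0.16 is dead centre (both links in line); above that the knee is lifted past centre, and with 0.3 or more, which is well past, the stay is unlocked and folds upward and forward as the lid comes down, to about 3.2 rad when shut. Lifting takes a few newtons, and stiff rivets keep the knee where it is left.
- stay_pivot (a point): Lower pivot of the stay, on the inside of the case's -y wall 22 mm below the rim. The lower link, with the lug, turns about it in the case's x-z plane.
- lug (a point): Middle of the red plastic finger lug at the knee, on the lower link: 10 mm thick along the case's y, 20 by 26 mm the other ways, pointing forward and up, free on both its y sides. Lifting it on an arc about the pivot, up and towards the case's front, unlocks the stay; about 0.3 rad of that arc makes the knee about 0.5 rad.
- carousel (a joint): Angle of the carousel, rad, counter-clockwise seen from above, turns without end; 0 (or any full turn) has the gold cartridge facing front. Light friction, stays where it is left. Towards the back the open lid, and on the right the stay, leave a hand little room, so bring an empty pad round to the front or left to load it.
- carousel_hub (a point): Middle of the carousel's top face, on its axis, 22 mm above the shelf. The carousel is a black disc of 134 mm radius inside the case. On its rim stand five upright brass finger studs to turn it by, 12 mm in diameter and 24 mm tall (tops 46 mm above the shelf), 124 mm from the hub, each half-way (36 degrees) between two neighbouring places.
- star (a point): Middle of the gold cartridge with the red label, the star piece, fixed on a clear riser on the carousel, 86 mm from the hub; its top is 50 mm above the shelf. It faces front when it lies straight from the hub towards the case's -x side.
- pad1 (a point): Middle of blue felt pad 1 on the carousel, 84 by 58 mm, 86 mm from the hub, on the disc's top face 22 mm above the shelf; its x axis points out from the hub, along its long side. The four pads and the star piece are 72 degrees apart.
- pad2 (a point): Middle of blue felt pad 2 on the carousel, 84 by 58 mm, 86 mm from the hub, on the disc's top face 22 mm above the shelf; its x axis points out from the hub, along its long side. The four pads and the star piece are 72 degrees apart.
- pad3 (a point): Middle of blue felt pad 3 on the carousel, 84 by 58 mm, 86 mm from the hub, on the disc's top face 22 mm above the shelf; its x axis points out from the hub, along its long side. The four pads and the star piece are 72 degrees apart.
- pad4 (a point): Middle of blue felt pad 4 on the carousel, 84 by 58 mm, 86 mm from the hub, on the disc's top face 22 mm above the shelf; its x axis points out from the hub, along its long side. The four pads and the star piece are 72 degrees apart.
- cart1_mid (a point): Centre of loose grey game cartridge 1, 80 (x) by 54 (y) by 18 mm (z), 90 g, label up (+z); centre 9 mm above what it lies on. It may be absent.
- cart2_mid (a point): Centre of loose grey game cartridge 2, 80 (x) by 54 (y) by 18 mm (z), 90 g, label up (+z); centre 9 mm above what it lies on. It may be absent.
- cart3_mid (a point): Centre of loose grey game cartridge 3, 80 (x) by 54 (y) by 18 mm (z), 90 g, label up (+z); centre 9 mm above what it lies on. It may be absent.
- cart4_mid (a point): Centre of loose grey game cartridge 4, 80 (x) by 54 (y) by 18 mm (z), 90 g, label up (+z); centre 9 mm above what it lies on. It may be absent.
- controller: Black game controller, about 75 by 150 by 32 mm; origin under its middle. Leave it.
- coaster: White ceramic coaster, 96 mm across, 7 mm thick; origin under its middle. Leave it.
- cup: Blue ceramic mug, 85 mm tall; origin under its middle. Leave it.
- remote: Black remote control, 160 by 42 by 18 mm; origin under its middle. Leave it.
- racked1: Grey cartridge standing in the black slotted rack; origin under its middle. Not a loose one: leave it.
- racked2: Grey cartridge standing in the black slotted rack; origin under its middle. Not a loose one: leave it.
Things that resemble listed ones, but are neither listed nor needed, are in the scene too. Leave any brown look-alike of the part that bears cart2_mid alone.

How it is judged:
On the way, in this order (a step that is already met when the one before it is completed fails the run):
1. With the lid still up and the stay still locked, every loose cartridge lies on its own felt pad and the gold cartridge faces front (((horizontal distance between cart1_mid and pad1 below 0.015 m and angle between the x axis of cart1_mid and the x axis of pad1, either way round below 0.25 rad and z of cart1_mid in the frame of pad1 between 0.004 and 0.014 m and angle between cart1_mid's own z axis and vertical below 0.12 rad) or (horizontal distance between cart1_mid and pad2 below 0.015 m and angle between the x axis of cart1_mid and the x axis of pad2, either way round below 0.25 rad and z of cart1_mid in the frame of pad2 between 0.004 and 0.014 m and angle between cart1_mid's own z axis and vertical below 0.12 rad) or (horizontal distance between cart1_mid and pad3 below 0.015 m and angle between the x axis of cart1_mid and the x axis of pad3, either way round below 0.25 rad and z of cart1_mid in the frame of pad3 between 0.004 and 0.014 m and angle between cart1_mid's own z axis and vertical below 0.12 rad) or (horizontal distance between cart1_mid and pad4 below 0.015 m and angle between the x axis of cart1_mid and the x axis of pad4, either way round below 0.25 rad and z of cart1_mid in the frame of pad4 between 0.004 and 0.014 m and angle between cart1_mid's own z axis and vertical below 0.12 rad)) and ((horizontal distance between cart2_mid and pad1 below 0.015 m and angle between the x axis of cart2_mid and the x axis of pad1, either way round below 0.25 rad and z of cart2_mid in the frame of pad1 between 0.004 and 0.014 m and angle between cart2_mid's own z axis and vertical below 0.12 rad) or (horizontal distance between cart2_mid and pad2 below 0.015 m and angle between the x axis of cart2_mid and the x axis of pad2, either way round below 0.25 rad and z of cart2_mid in the frame of pad2 between 0.004 and 0.014 m and angle between cart2_mid's own z axis and vertical below 0.12 rad) or (horizontal distance between cart2_mid and pad3 below 0.015 m and angle between the x axis of cart2_mid and the x axis of pad3, either way round below 0.25 rad and z of cart2_mid in the frame of pad3 between 0.004 and 0.014 m and angle between cart2_mid's own z axis and vertical below 0.12 rad) or (horizontal distance between cart2_mid and pad4 below 0.015 m and angle between the x axis of cart2_mid and the x axis of pad4, either way round below 0.25 rad and z of cart2_mid in the frame of pad4 between 0.004 and 0.014 m and angle between cart2_mid's own z axis and vertical below 0.12 rad)) and ((horizontal distance between cart3_mid and pad1 below 0.015 m and angle between the x axis of cart3_mid and the x axis of pad1, either way round below 0.25 rad and z of cart3_mid in the frame of pad1 between 0.004 and 0.014 m and angle between cart3_mid's own z axis and vertical below 0.12 rad) or (horizontal distance between cart3_mid and pad2 below 0.015 m and angle between the x axis of cart3_mid and the x axis of pad2, either way round below 0.25 rad and z of cart3_mid in the frame of pad2 between 0.004 and 0.014 m and angle between cart3_mid's own z axis and vertical below 0.12 rad) or (horizontal distance between cart3_mid and pad3 below 0.015 m and angle between the x axis of cart3_mid and the x axis of pad3, either way round below 0.25 rad and z of cart3_mid in the frame of pad3 between 0.004 and 0.014 m and angle between cart3_mid's own z axis and vertical below 0.12 rad) or (horizontal distance between cart3_mid and pad4 below 0.015 m and angle between the x axis of cart3_mid and the x axis of pad4, either way round below 0.25 rad and z of cart3_mid in the frame of pad4 between 0.004 and 0.014 m and angle between cart3_mid's own z axis and vertical below 0.12 rad)) and ((horizontal distance between cart4_mid and pad1 below 0.015 m and angle between the x axis of cart4_mid and the x axis of pad1, either way round below 0.25 rad and z of cart4_mid in the frame of pad1 between 0.004 and 0.014 m and angle between cart4_mid's own z axis and vertical below 0.12 rad) or (horizontal distance between cart4_mid and pad2 below 0.015 m and angle between the x axis of cart4_mid and the x axis of pad2, either way round below 0.25 rad and z of cart4_mid in the frame of pad2 between 0.004 and 0.014 m and angle between cart4_mid's own z axis and vertical below 0.12 rad) or (horizontal distance between cart4_mid and pad3 below 0.015 m and angle between the x axis of cart4_mid and the x axis of pad3, either way round below 0.25 rad and z of cart4_mid in the frame of pad3 between 0.004 and 0.014 m and angle between cart4_mid's own z axis and vertical below 0.12 rad) or (horizontal distance between cart4_mid and pad4 below 0.015 m and angle between the x axis of cart4_mid and the x axis of pad4, either way round below 0.25 rad and z of cart4_mid in the frame of pad4 between 0.004 and 0.014 m and angle between cart4_mid's own z axis and vertical below 0.12 rad)) and x of star in the frame of case below 0 m and y of star in the frame of case between -0.0035 and 0.0255 m and value of joint knee below 0.12 rad and value of joint lid above 1.25 rad), for 0.2 s.
2. The stay's knee is lifted well past centre while the lid is still up (value of joint knee above 0.3 rad and value of joint lid above 1 rad), for 0.2 s.
3. The lid is lowered until it is shut (value of joint lid below 0.04 rad), for 0.2 s.
At the end, for the whole second after the job is handed in: Every loose cartridge lies flat, label up, on a felt pad of its own (centre within 15 mm, long side within 0.25 rad of pointing out from the hub), the gold cartridge faces front within 10 degrees, and the lid is shut (within 0.04 rad), all at rest (((horizontal distance between cart1_mid and pad1 below 0.015 m and angle between the x axis of cart1_mid and the x axis of pad1, either way round below 0.25 rad and z of cart1_mid in the frame of pad1 between 0.004 and 0.014 m and angle between cart1_mid's own z axis and vertical below 0.12 rad) or (horizontal distance between cart1_mid and pad2 below 0.015 m and angle between the x axis of cart1_mid and the x axis of pad2, either way round below 0.25 rad and z of cart1_mid in the frame of pad2 between 0.004 and 0.014 m and angle between cart1_mid's own z axis and vertical below 0.12 rad) or (horizontal distance between cart1_mid and pad3 below 0.015 m and angle between the x axis of cart1_mid and the x axis of pad3, either way round below 0.25 rad and z of cart1_mid in the frame of pad3 between 0.004 and 0.014 m and angle between cart1_mid's own z axis and vertical below 0.12 rad) or (horizontal distance between cart1_mid and pad4 below 0.015 m and angle between the x axis of cart1_mid and the x axis of pad4, either way round below 0.25 rad and z of cart1_mid in the frame of pad4 between 0.004 and 0.014 m and angle between cart1_mid's own z axis and vertical below 0.12 rad)) and ((horizontal distance between cart2_mid and pad1 below 0.015 m and angle between the x axis of cart2_mid and the x axis of pad1, either way round below 0.25 rad and z of cart2_mid in the frame of pad1 between 0.004 and 0.014 m and angle between cart2_mid's own z axis and vertical below 0.12 rad) or (horizontal distance between cart2_mid and pad2 below 0.015 m and angle between the x axis of cart2_mid and the x axis of pad2, either way round below 0.25 rad and z of cart2_mid in the frame of pad2 between 0.004 and 0.014 m and angle between cart2_mid's own z axis and vertical below 0.12 rad) or (horizontal distance between cart2_mid and pad3 below 0.015 m and angle between the x axis of cart2_mid and the x axis of pad3, either way round below 0.25 rad and z of cart2_mid in the frame of pad3 between 0.004 and 0.014 m and angle between cart2_mid's own z axis and vertical below 0.12 rad) or (horizontal distance between cart2_mid and pad4 below 0.015 m and angle between the x axis of cart2_mid and the x axis of pad4, either way round below 0.25 rad and z of cart2_mid in the frame of pad4 between 0.004 and 0.014 m and angle between cart2_mid's own z axis and vertical below 0.12 rad)) and ((horizontal distance between cart3_mid and pad1 below 0.015 m and angle between the x axis of cart3_mid and the x axis of pad1, either way round below 0.25 rad and z of cart3_mid in the frame of pad1 between 0.004 and 0.014 m and angle between cart3_mid's own z axis and vertical below 0.12 rad) or (horizontal distance between cart3_mid and pad2 below 0.015 m and angle between the x axis of cart3_mid and the x axis of pad2, either way round below 0.25 rad and z of cart3_mid in the frame of pad2 between 0.004 and 0.014 m and angle between cart3_mid's own z axis and vertical below 0.12 rad) or (horizontal distance between cart3_mid and pad3 below 0.015 m and angle between the x axis of cart3_mid and the x axis of pad3, either way round below 0.25 rad and z of cart3_mid in the frame of pad3 between 0.004 and 0.014 m and angle between cart3_mid's own z axis and vertical below 0.12 rad) or (horizontal distance between cart3_mid and pad4 below 0.015 m and angle between the x axis of cart3_mid and the x axis of pad4, either way round below 0.25 rad and z of cart3_mid in the frame of pad4 between 0.004 and 0.014 m and angle between cart3_mid's own z axis and vertical below 0.12 rad)) and ((horizontal distance between cart4_mid and pad1 below 0.015 m and angle between the x axis of cart4_mid and the x axis of pad1, either way round below 0.25 rad and z of cart4_mid in the frame of pad1 between 0.004 and 0.014 m and angle between cart4_mid's own z axis and vertical below 0.12 rad) or (horizontal distance between cart4_mid and pad2 below 0.015 m and angle between the x axis of cart4_mid and the x axis of pad2, either way round below 0.25 rad and z of cart4_mid in the frame of pad2 between 0.004 and 0.014 m and angle between cart4_mid's own z axis and vertical below 0.12 rad) or (horizontal distance between cart4_mid and pad3 below 0.015 m and angle between the x axis of cart4_mid and the x axis of pad3, either way round below 0.25 rad and z of cart4_mid in the frame of pad3 between 0.004 and 0.014 m and angle between cart4_mid's own z axis and vertical below 0.12 rad) or (horizontal distance between cart4_mid and pad4 below 0.015 m and angle between the x axis of cart4_mid and the x axis of pad4, either way round below 0.25 rad and z of cart4_mid in the frame of pad4 between 0.004 and 0.014 m and angle between cart4_mid's own z axis and vertical below 0.12 rad)) and x of star in the frame of case below 0 m and y of star in the frame of case between -0.0035 and 0.0255 m and value of joint lid below 0.04 rad and velocity of joint carousel between -0.05 and 0.05 rad/s); the robot touches nothing.
It fails at once if The lid is let fall or slammed (closing faster than 1.5 rad/s) (velocity of joint lid below -1.5 rad/s).
It fails at once if The controller, coaster, mug, remote control or a cartridge in the rack is moved by more than 40 mm (distance of any of controller, coaster, cup, remote, racked1, racked2 from where it was at the start of the episode above 0.04 m).
Of cart1, cart2, cart3, cart4 only 2 to 4 are there at a start; the rules pass over those that are not, and their reading is None.
At some moment in a run one of cart1, cart2, cart3, cart4 may be knocked a few centimetres aside while the robot is not near it.
Once in a run the grip may slacken for a moment while it holds something.
It also fails if it takes over 210 s, if anything falls off the work surface, if the arm or the gripper's body presses on something with over 40 N, if the wrist force passes 120 N, or if a joint passes its speed limit or range.

## Working session

There is one attempt and no reset: what is moved stays moved. The work goes in short steps, Python scripts to look and compute and a shell command to move; the robot and the scene stay as the last step left them, time stands still between calls to the robot, and variables do not carry over. Pictures are saved under pics/ and viewed, at most 14 in all, crops included, and the job is handed in when it is done.

```bash
mkdir -p pics; cat > h.py <<'E'
import numpy as np, cv2
from plant import robot
from scipy.spatial.transform import Rotation as R
def cam(name):
    s=robot.read_state(); p=robot.read_camera(name)
    if 'rvec' in p:
        Rm=R.from_rotvec(np.ravel(p['rvec'])).as_matrix(); t=np.ravel(p['tvec'])
    else:
        T=np.eye(4);T[:3,:3]=R.from_rotvec(s['orientation']).as_matrix();T[:3,3]=s['tool_pos']
        W=np.linalg.inv(T@np.array(p['T_tool_cam'])); Rm=W[:3,:3];t=W[:3,3]
    p['R']=Rm;p['t']=t
    return p
def proj(p,X):
    c=(p['R']@np.atleast_2d(X).T).T+p['t']
    return np.c_[p['fx']*c[:,0]/c[:,2]+p['cx'],p['fy']*c[:,1]/c[:,2]+p['cy']]
def at(p,uv,z):
    uv=np.atleast_2d(uv); d=np.c_[(uv[:,0]-p['cx'])/p['fx'],(uv[:,1]-p['cy'])/p['fy'],np.ones(len(uv))]@p['R']
    o=-p['R'].T@p['t']; return o+d*((z-o[2])/d[:,2])[:,None]
def save(p,n,box=None,k=1):
    im=p['frame'][:,:,::-1]
    if box: im=im[box[1]:box[3],box[0]:box[2]]
    cv2.imwrite('pics/'+n,cv2.resize(im,None,fx=k,fy=k,interpolation=cv2.INTER_CUBIC))
def rows(dw):  # world shift -> tool shares
    s=robot.read_state(); return R.from_rotvec(s['orientation']).inv().apply(dw)
def cent(m):
    v,u=np.nonzero(m); return u.mean(),v.mean()
E
python3 - <<'E'
from h import *
s=robot.read_state(); print(s['tool_pos'],s['orientation'],R.from_rotvec(s['orientation']).as_matrix().round(3))
for n in('top','side'):
    p=cam(n); save(p,n+'0.png',None,1.25); print(n,p['R'].round(2),(-p['R'].T@p['t']).round(3),p['fx'])
    for k in ['cart1_mid','case','star','lug','lid_knob','controller','coaster','cup','remote','racked1','pad1','carousel']:
        try: print(k,[(round(d['conf'],2),np.round(d['rect']).astype(int).tolist(), np.round(cent(d['mask'])).tolist()) for d in robot.regions_of(p,k)])
        except Exception as e: print(k,e)
E
```

```text
[0.17409785 0.57362323 0.23158358] [-4.61296041e-01 -3.10709125e+00  2.78942098e-03] [[-0.957  0.291 -0.001]
 [ 0.291  0.957 -0.002]
 [ 0.    -0.002 -1.   ]]
top [[-0.03 -1.   -0.02]
 [-0.98  0.03 -0.17]
 [ 0.17  0.02 -0.99]] [ 0.258 -0.023  1.589] 405.63887844082
cart1_mid []
case [(0.87, [255, 142, 352, 237], [308.0, 191.0])]
star [(0.75, [278, 167, 340, 234], [306.0, 199.0])]
lug [(0.59, [341, 182, 345, 188], [344.0, 183.0])]
lid_knob [(0.77, [253, 136, 353, 162], [305.0, 153.0]), (0.18, [455, 182, 461, 204], [458.0, 193.0])]
controller [(0.97, [167, 204, 201, 232], [184.0, 214.0])]
coaster [(0.65, [442, 223, 472, 252], [457.0, 235.0]), (0.63, [181, 243, 203, 263], [191.0, 250.0])]
cup []
remote [(0.59, [389, 132, 405, 176], [395.0, 152.0])]
racked1 [(0.45, [456, 184, 461, 204], [458.0, 192.0]), (0.43, [441, 180, 451, 202], [446.0, 191.0])]
pad1 [(0.73, [273, 168, 340, 235], [306.0, 199.0]), (0.39, [255, 140, 353, 163], [305.0, 153.0])]
carousel [(0.89, [272, 167, 340, 236], [306.0, 199.0]), (0.66, [252, 138, 352, 162], [305.0, 153.0])]
side [[ 0.97 -0.25  0.01]
 [-0.11 -0.46 -0.8
[... 429 characters left out ...]
ontroller [(0.67, [278, 177, 300, 195], [291.0, 186.0])]
coaster [(0.7, [253, 190, 272, 199], [262.0, 194.0]), (0.59, [295, 218, 370, 267], [329.0, 243.0])]
cup [(0.98, [311, 369, 349, 400], [331.0, 386.0])]
remote [(0.56, [399, 297, 458, 325], [427.0, 312.0]), (0.41, [352, 141, 392, 256], [373.0, 192.0]), (0.31, [282, 139, 396, 283], [346.0, 230.0]), (0.28, [278, 178, 301, 195], [291.0, 185.0])]
racked1 [(0.88, [389, 380, 428, 398], [405.0, 388.0]), (0.88, [383, 362, 419, 382], [398.0, 370.0]), (0.33, [284, 137, 396, 284], [346.0, 230.0])]
pad1 [(0.82, [297, 218, 370, 269], [330.0, 243.0])]
carousel [(0.66, [290, 220, 370, 268], [329.0, 243.0]), (0.15, [382, 365, 418, 379], [399.0, 370.0])]
```

View pics/top0.png

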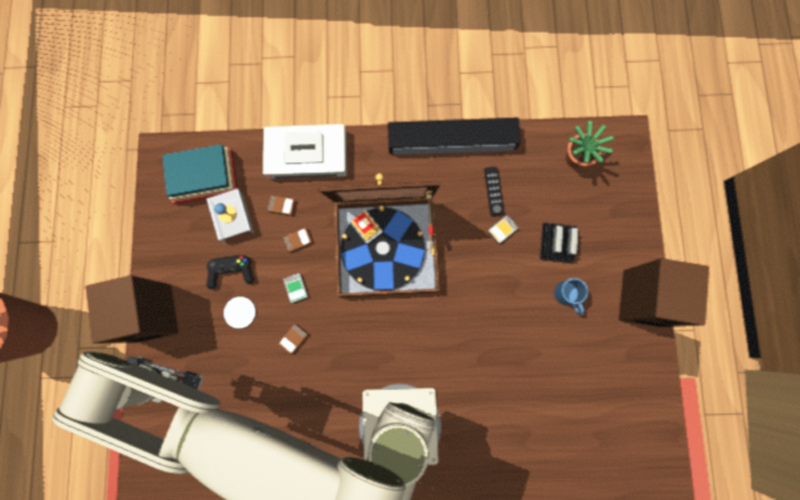

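View pics/side0.png

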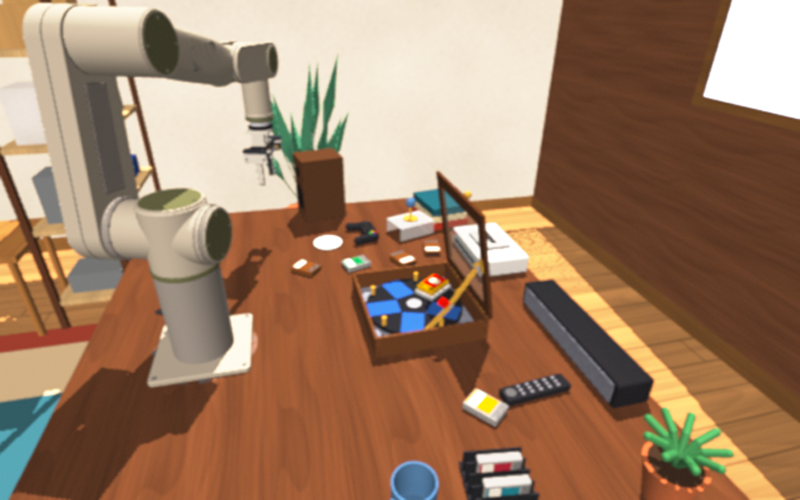

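Top picture (display px): loose candidates are grey/green label (295,288) and grey/yellow label (503,230). The look-alikes are three brown cartridges (281,205), (297,240), (293,339), which I leave alone, along with the two in the rack (560,242). Case at (387,248), star at back-left (366,225), controller (230,270), coaster (239,312), mug (572,292), remote (494,190).

```bash
python3 - <<'E'
from h import *
p=cam('top'); a=lambda x,y,z:at(p,[x/1.25,y/1.25],z)[0].round(3)
print('green',a(295,288,.018),'yellow',a(503,230,.018),'hub',a(383,248,.022),'star',a(366,225,.05),'caseFL',a(338,297,.058),'FR',a(438,293,.058),'RL',a(337,203,.058),'knob',a(379,178,.33),'lug',a(430,230,.09))
print('brown',a(281,205,.018),a(297,240,.018),a(293,339,.018),'mug',a(572,292,.085),'rack',a(560,242,.05),'remote',a(494,190,.018))
w=cam('wrist');print(np.round(w['T_tool_cam'],3),w['fx'],w['cx'],w['cy'])
E
```

```text
green [0.423 0.316 0.018] yellow [ 0.586 -0.342  0.018] hub [0.54  0.038 0.022] star [0.61  0.088 0.05 ] caseFL [0.388 0.177 0.058] FR [ 0.39  -0.126  0.058] RL [0.681 0.177 0.058] knob [0.669 0.032 0.33 ] lug [ 0.578 -0.108  0.09 ]
brown [0.692 0.363 0.018] [0.576 0.311 0.018] [0.267 0.322 0.018] mug [ 0.378 -0.518  0.085] rack [ 0.536 -0.507  0.05 ] remote [ 0.717 -0.322  0.018]
[[ 0.    -0.963 -0.269  0.074]
 [ 1.     0.     0.     0.001]
 [-0.    -0.269  0.963 -0.151]
 [ 0.     0.     0.     1.   ]] 299.01951627305294 320.19113957229797 196.80145051311362
```

```bash
python3 -m handwheel '[[-1,-0.296,-0.182,0,0,0,-0.094],[-1,-0.296,-0.182,0,0,0,-0.094],[-1,-0.296,-0.182,0,0,0,-0.094],[-1,-0.296,-0.182,0,0,0,-0.094],[-1,-0.296,-0.182,0,0,0,-0.094],[-1,-0.296,-0.182,0,0,0,-0.094],[-1,-0.296,-0.182,0,0,0,-0.094],[-1,-0.296,-0.182,0,0,0,-0.094],[-1,-0.296,-0.182,0,0,0,-0.094]]' 20
python3 - <<'E'
from h import *
p=cam('wrist'); save(p,'w1.png')
for d in robot.regions_of(p,'cart1_mid'):
    c,sz,an=cv2.minAreaRect(np.argwhere(d['mask'])[:,::-1].astype(np.float32)); b=cv2.boxPoints((c,sz,an))
    print(d['conf'],d['rect'],at(p,[c],.018).round(4),at(p,b,.018).round(4).tolist())
E
```

```text
t: 2.52
tool_pos: [0.4039, 0.3149, 0.2327]
orientation: [0.003, -3.141, -0.0]
force: [0.0, 0.1, -0.1]
opening: 0.093
gripper_force: 0.0
0.67 [425.2, 93.8, 500.4, 172.4] [[0.3521 0.4863 0.018 ]] [[0.3085, 0.436, 0.018], [0.3083, 0.5253, 0.018], [0.3988, 0.5402, 0.018], [0.399, 0.4446, 0.018]]
0.56 [15.4, 176.7, 199.7, 288.5] [[0.4719 0.043  0.018 ]] [[0.5162, -0.0978, 0.018], [0.3872, -0.0402, 0.018], [0.4302, 0.1757, 0.018], [0.5678, 0.1372, 0.018]]
```

View pics/w1.png

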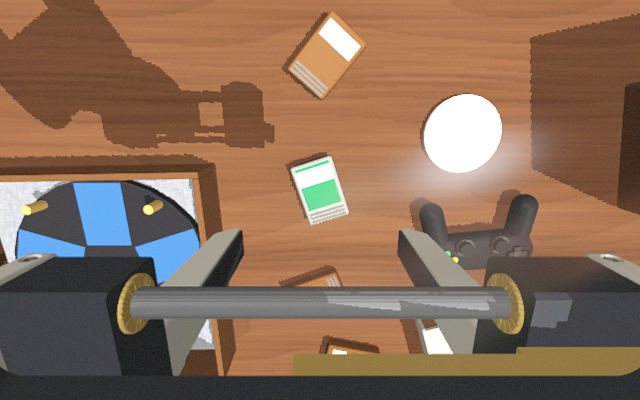

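The wrist picture shows the green cartridge with corners at about (289,162),(330,153),(349,214),(308,224). Brown ones are at (327,55), (312,280) and (350,345). The case front-left corner is at (200,170).

```bash
cat >> h.py <<'E'
def rect(p,b,z):
    X=at(p,np.array(b,float),z)[:,:2]; c,s,a=cv2.minAreaRect(X.astype(np.float32)*1000)
    q=cv2.boxPoints((c,s,a)); e=[q[1]-q[0],q[2]-q[1]]; e=max(e,key=np.linalg.norm)
    return np.round(X.mean(0),4),np.round(s,1),round(np.degrees(np.arctan2(e[1],e[0]))%180,1)
def bright(p,u,v,r=60):  # light grey/white body blob nearest to u,v
    f=p['frame'].astype(int); h=cv2.cvtColor(p['frame'],cv2.COLOR_RGB2HSV)
    m=((f.min(2)>110)&(h[...,1]<60)).astype(np.uint8); k=np.zeros_like(m); cv2.rectangle(k,(u-r,v-r),(u+r,v+r),1,-1)
    cs,_=cv2.findContours(m*k,cv2.RETR_EXTERNAL,cv2.CHAIN_APPROX_NONE); c=max(cs,key=cv2.contourArea)
    return cv2.boxPoints(cv2.minAreaRect(c))
E
python3 - <<'E'
from h import *
p=cam('wrist')
print(rect(p,[(289,162),(330,153),(349,214),(308,224)],.018))
b=bright(p,318,188);print(b.round(1).tolist(),rect(p,b,.018))
save(p,'crop1.png',(260,130,380,250),4)
E
```

```text
(array([0.4225, 0.3145]), array([85.3, 54.9]), np.float32(15.6))
[[289.29998779296875, 167.89999389648438], [330.3999938964844, 154.1999969482422], [350.0, 213.0], [308.8999938964844, 226.6999969482422]] (array([0.4253, 0.3152]), array([81.1, 56.5]), np.float32(19.1))
```

View pics/crop1.png

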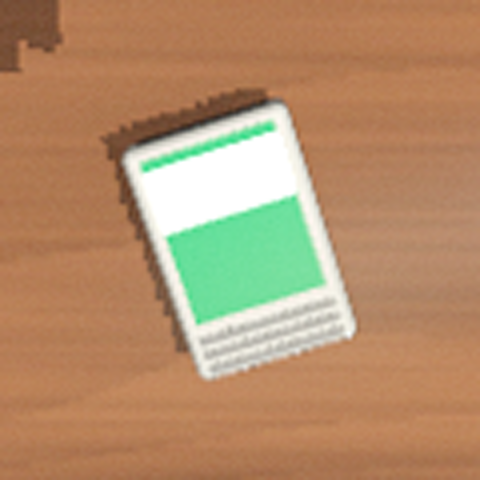

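```bash
python3 -m handwheel '[[-1,-0.021,0.001,0.05,0,0,-0.05],[-1,-0.021,0.001,0.1,0,0,-0.1],[-1,-0.021,0.001,0.14,0,0,-0.1],[-1,-0.021,0.001,0.18,0,0,-0.1],[-1,-0.021,0.001,0.2,0,0,-0.1],[-1,-0.021,0.001,0.212,0,0,-0.1],[-1,-0.021,0.001,0.212,0,0,-0.1],[0.5,-0.021,0.001,0.212,0,0,-0.1],[0.5,-0.021,0.001,0.212,0,0,-0.1],[0.5,-0.021,0.001,0.212,0,0,-0.1],[0.5,-0.021,0.001,0.212,0,0,-0.1],[0.5,-0.021,0.001,0.212,0,0,-0.1],[0.5,-0.021,0.001,0.18,0,0,-0.1],[0.5,-0.021,0.001,0.13,0,0,-0.1],[0.5,-0.021,0.001,0.07,0,0,-0.1],[0.5,-0.021,0.001,0.03,0,0,-0.05],[0.5,-0.021,0.001,0.03,0,0,0],[0.5,-0.021,0.001,0.03,0,0,0]]' 20
python3 - <<'E'
from h import *
p=cam('top');save(p,'top1.png',(240,120,370,250),4)
E
```

```text
t: 4.92
tool_pos: [0.4257, 0.315, 0.2029]
orientation: [-0.002, 3.141, 0.0]
force: [-1.1, 0.2, -1.3]
opening: 0.0536
gripper_force: 20.0
```

View pics/top1.png

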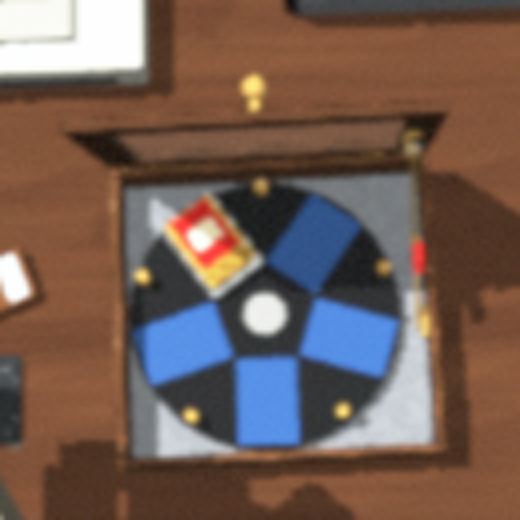

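The crop shows the cartridge is held (opening 53.6 mm). The front pad is at crop (268,400), the left pad at (184,343), and the right and back-right pads at (350,337) and (315,243). The star is back-left at (205,240). Studs are at (261,187),(382,268),(343,411),(192,415),(142,277), the lug at (418,257) and the knob at (252,88).

```bash
cat >> h.py <<'E'
def car(p,off=(0,0),k=1,st=None,hub=None):
    """fit hub + stud angle from stud tops"""
    from scipy.optimize import least_squares
    X=at(p,np.array(st,float)/k+np.array(off),.044)[:,:2]
    def f(v):
        a=np.arctan2(*(X-v[:2]).T[::-1]); n=np.round((a-v[2])/np.radians(72)); a=v[2]+n*np.radians(72)
        return np.ravel(X-v[:2]-.124*np.c_[np.cos(a),np.sin(a)])
    best=None
    for a0 in np.radians(range(0,72,12)):
        r=least_squares(f,[*X.mean(0),a0] if hub is None else [*hub,a0]); 
        if best is None or r.cost<best.cost: best=r
    return best.x[:2].round(4),np.degrees(best.x[2])%72,(np.abs(best.fun).max()*1000).round(1)
E
python3 - <<'E'
from h import *
p=cam('top'); st=[(261,187),(382,268),(343,411),(192,415),(142,277)]
print(car(p,(240,120),4,st))
h=at(p,[240+265/4,120+313/4],.022);print('hub',h)
for n,c,z in [('pF',(268,400),.022),('pL',(184,343),.022),('pR',(350,337),.022),('star',(207,238),.05)]:
    x=at(p,[240+c[0]/4,120+c[1]/4],z)[0]; d=x-h[0]; print(n,x.round(3),np.degrees(np.arctan2(d[1],d[0])).round(1),np.hypot(*d[:2]).round(3))
b=[(132,460),(440,447),(413,173),(120,178)]
X=at(p,np.array(b)/4+[240,120],.058);print(X.round(3))
for q,r in((0,1),(3,2),(0,3),(1,2)): d=X[r]-X[q]; print(np.linalg.norm(d).round(3),np.degrees(np.arctan2(d[1],d[0])).round(1))
E
```

```text
(array([0.539 , 0.0389]), np.float64(0.20412366331941098), np.float64(2.0))
hub [[0.54069088 0.03876791 0.022     ]]
pF [0.455 0.038 0.022] -179.5 0.086
pL [0.513 0.119 0.022] 108.7 0.085
pR [ 0.514 -0.044  0.022] -107.9 0.087
star [0.612 0.092 0.05 ] 37.0 0.089
[[ 0.397  0.167  0.058]
 [ 0.4   -0.125  0.058]
 [ 0.668 -0.11   0.058]
 [ 0.673  0.175  0.058]]
0.291 -89.4
0.286 -91.0
0.276 1.8
0.268 3.1
```

```bash
python3 -m handwheel '[[0.5,-0.014,-0.05,0,0,0,0],[0.5,-0.027,-0.1,0,0,0,0],[0.5,-0.027,-0.15,0,0,0,0],[0.5,-0.027,-0.2,0,0,0,0],[0.5,-0.027,-0.25,0,0,0,0],[0.5,-0.027,-0.2765,0,0,0,0],[0.5,-0.027,-0.2765,0.04,0,0,0],[0.5,-0.027,-0.2765,0.08,0,0,0],[0.5,-0.027,-0.2765,0.11,0,0,0],[0.5,-0.027,-0.2765,0.11,0,0,0]]' 20
python3 - <<'E'
from h import *
p=cam('wrist');save(p,'w2.png')
E
```

```text
t: 6.28
tool_pos: [0.4497, 0.0385, 0.0893]
orientation: [0.004, -3.134, -0.0]
force: [0.1, 0.5, -1.1]
opening: 0.0535
gripper_force: 20.0
```

View pics/w2.png

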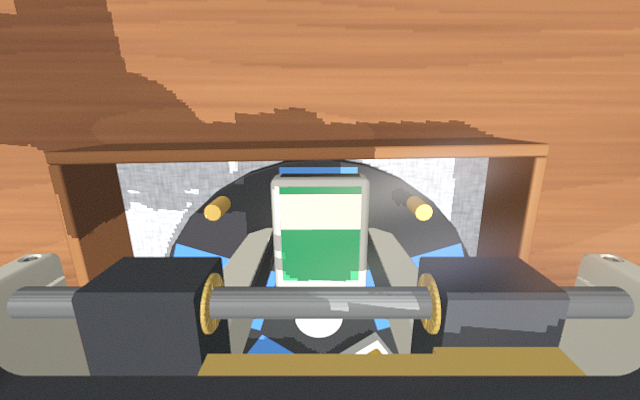

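The picture shows the green cartridge held level and square over the front pad (pad outer edge at (278–357,168), cartridge at (320,235)). Lowering it now.

```bash
python3 -m handwheel '[[0.5,0,0,0.02,0,0,0],[0.5,0,0,0.036,0,0,0],[0.5,0,0,0.044,0,0,0],[0.5,0,0,0.044,0,0,0],[0.5,0,0,0.044,0,0,0]]' 20
```

```text
t: 6.95
tool_pos: [0.4533, 0.0385, 0.0493]
orientation: [-0.001, 3.141, -0.0]
force: [-0.4, -1.0, -1.0]
opening: 0.0538
gripper_force: 20.0
```

```bash
python3 -m handwheel '[[0.5,0,0,0.004,0,0,0],[0.5,0,0,0.006,0,0,0],[0.5,0,0,0.006,0,0,0],[-0.4,0,0,0.006,0,0,0],[-0.4,0,0,0.006,0,0,0],[-0.4,0,0,0.006,0,0,0],[-0.4,0,0,-0.02,0,0,0],[-0.4,0,0,-0.06,0,0,0],[-0.4,0,0,-0.12,0,0,0],[-1,0,0,-0.17,0,0,0],[-1,0,-0.06,-0.18,0,0,0],[-1,0,-0.12,-0.18,0,0,0],[-1,0,-0.18,-0.18,0,0,0],[-1,-0.03,-0.24,-0.18,0,0,0],[-1,-0.06,-0.3,-0.18,0,0,0],[-1,-0.09,-0.35,-0.18,0,0,0],[-1,-0.1,-0.38,-0.18,0,0,0],[-1,-0.1,-0.38,-0.18,0,0,0],[-1,-0.1,-0.38,-0.18,0,0,0]]' 20
python3 - <<'E'
from h import *
p=cam('wrist');save(p,'w3.png')
u,v=proj(p,[.586,-.342,.018])[0]; print(u,v)
b=bright(p,int(u),int(v));print(b.round(1).tolist(),rect(p,b,.018))
E
```

```text
t: 9.32
tool_pos: [0.5527, -0.3408, 0.2282]
orientation: [0.001, -3.141, -0.001]
force: [0.1, -0.3, 0.1]
opening: 0.0933
gripper_force: 0.0
318.4414677522077 201.39426200147838
[[249.60000610351562, 203.10000610351562], [298.70001220703125, 165.1999969482422], [325.5, 199.8000030517578], [276.3999938964844, 237.8000030517578]] (array([ 0.5869, -0.3813]), array([56.9, 82.7]), np.float32(127.6))
```

View pics/w3.png

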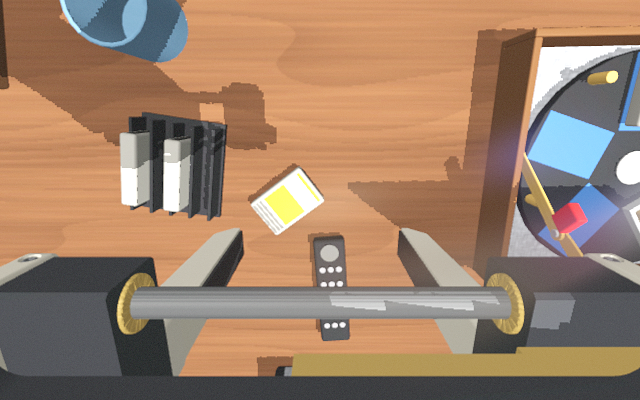

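The yellow cartridge has been knocked aside. Its corners are now (250,205),(300,166),(324,197),(276,235), so its centre is at (0.587,-0.381) and its yaw 127.6°. The remote's end at (330,240) is close by, so I'll use a partial opening and a small offset.

```bash
python3 -m handwheel '[[-0.35,-0.03,-0.035,0.05,0,0,0.06],[-0.35,-0.03,-0.035,0.1,0,0,0.12],[-0.35,-0.03,-0.035,0.12,0,0,0.18],[-0.35,-0.03,-0.035,0.12,0,0,0.24],[-0.35,-0.03,-0.035,0.13,0,0,0.291],[-0.35,-0.03,-0.035,0.13,0,0,0.291],[-0.35,-0.03,-0.035,0.13,0,0,0.291]]' 20
python3 - <<'E'
from h import *
p=cam('wrist');save(p,'w4.png')
u,v=proj(p,[.587,-.381,.018])[0]; print(u,v)
b=bright(p,int(u),int(v),90);print(b.round(1).tolist(),rect(p,b,.018))
E
```

```text
t: 10.25
tool_pos: [0.5833, -0.3758, 0.0995]
orientation: [1.379, 2.822, -0.0]
force: [0.2, -0.6, 1.0]
opening: 0.0626
gripper_force: 0.0
318.28822297133036 215.3899435463676
[[286.0, 166.0], [352.0, 166.0], [352.0, 259.0], [286.0, 259.0]] (array([ 0.587 , -0.3801]), array([56.6, 80.6]), np.float32(127.9))
```

View pics/w4.png

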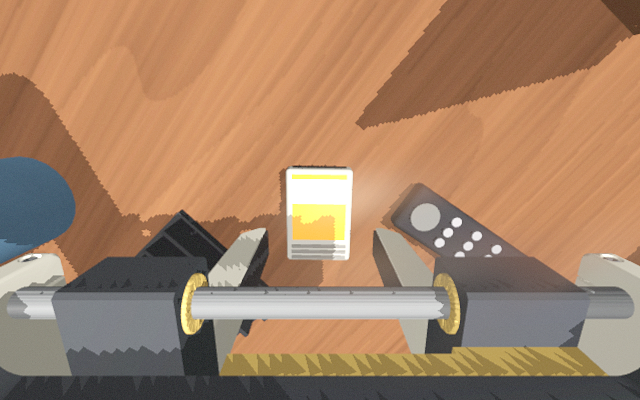

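The wrist picture shows the yellow cartridge upright in frame at (319,213) between the fingers. The remote is at (440,225), clear of the right finger.

```bash
python3 -m handwheel '[[-0.35,0,0,0.04,0,0,0],[-0.35,0,0,0.065,0,0,0],[-0.35,0,0,0.077,0,0,0],[-0.35,0,0,0.077,0,0,0],[-0.35,0,0,0.077,0,0,0],[0.5,0,0,0.077,0,0,0],[0.5,0,0,0.077,0,0,0],[0.5,0,0,0.077,0,0,0],[0.5,0,0,0.077,0,0,0],[0.5,0,0,0.077,0,0,0]]' 20
python3 -m handwheel '[[0.5,0,0,-0.02,0,0,0],[0.5,0,0,-0.06,0,0,0],[0.5,0,0,-0.11,0,0,0],[0.5,0,0,-0.16,0,0,0],[0.5,0,0,-0.2,0,0,0],[0.5,0,0,-0.22,0,0,0],[0.5,0,0,-0.22,0,0,0],[0.5,0,0,-0.22,0,0,0]]' 20
python3 - <<'E'
from h import *
s=robot.read_state();print(np.round(s['q'],2)); print(rows(np.array([.45,-.28,0])-[*s['tool_pos'][:2],0]),R.from_rotvec(s['orientation']).as_matrix().round(3))
E
```

```text
t: 11.55
tool_pos: [0.5838, -0.3771, 0.0232]
orientation: [1.385, 2.817, -0.001]
force: [-0.9, 0.3, 6.4]
opening: 0.0536
gripper_force: 20.0
t: 12.55
tool_pos: [0.5822, -0.3758, 0.239]
orientation: [-1.384, -2.816, -0.001]
force: [-0.5, 0.0, -1.6]
opening: 0.0539
gripper_force: 20.0
[-0.65  0.38  1.18  0.    1.58 -1.3 ]
[ 0.15663231 -0.04613244  0.00058869] [[-0.611  0.792 -0.003]
 [ 0.792  0.611  0.002]
 [ 0.003 -0.001 -1.   ]]
```

```bash
python3 -m handwheel '[[0.5,0.052,-0.015,0,0,0,0],[0.5,0.105,-0.03,0,0,0,0],[0.5,0.157,-0.046,0,0,0,0],[0.5,0.201,-0.012,0,0,0,0],[0.5,0.245,0.022,0,0,0,0.05],[0.5,0.29,0.057,0,0,0,0.108],[0.5,0.335,0.09,0,0,0,0.108],[0.5,0.379,0.125,0,0,0,0.108],[0.5,0.4,0.166,0,0,0,0.108],[0.5,0.42,0.208,0,0,0,0.108],[0.5,0.4406,0.2493,0,0,0,0.108],[0.5,0.4406,0.2493,0.04,0,0,0.108],[0.5,0.4406,0.2493,0.08,0,0,0.108],[0.5,0.4406,0.2493,0.12,0,0,0.108],[0.5,0.4406,0.2493,0.125,0,0,0.108],[0.5,0.4406,0.2493,0.125,0,0,0.108],[0.5,0.4406,0.2493,0.125,0,0,0.108]]' 20
python3 - <<'E'
from h import *
p=cam('wrist');save(p,'w5.png'); print(proj(p,[.512,.1207,.022]))
s=robot.read_state();r=rows(np.array([.5105,.1252,.046])-s['tool_pos']);print(r)
x=R.from_rotvec(s['orientation']).as_matrix()[:,0];print(np.degrees(np.arctan2(x[1],x[0])))
E
```

```text
t: 14.68
tool_pos: [0.5125, 0.1248, 0.1185]
orientation: [1.841, 2.543, 0.003]
force: [-0.2, 0.2, -1.0]
opening: 0.0538
gripper_force: 20.0
[[316.37063253 207.3358863 ]]
[ 0.00102772 -0.00211576  0.07262697]
108.20347248085895
```

View pics/w5.png

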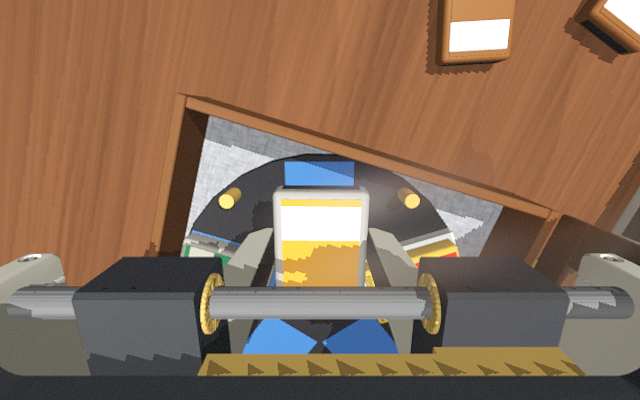

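The picture shows the yellow cartridge held level at (320,235), square over the left pad (outer edge at (285–354,173)).

```bash
python3 -m handwheel '[[0.5,0.001,-0.002,0.03,0,0,0],[0.5,0.001,-0.002,0.055,0,0,0],[0.5,0.001,-0.002,0.066,0,0,0],[0.5,0.001,-0.002,0.072,0,0,0],[0.5,0.001,-0.002,0.072,0,0,0],[0.5,0.001,-0.002,0.072,0,0,0]]' 20
```

```text
t: 15.48
tool_pos: [0.5098, 0.1251, 0.0456]
orientation: [1.841, 2.544, 0.002]
force: [-0.3, -0.5, -0.3]
opening: 0.0537
gripper_force: 20.0
```

```bash
python3 -m handwheel '[[0.5,0,0,0.001,0,0,0],[-0.35,0,0,0.001,0,0,0],[-0.35,0,0,0.001,0,0,0],[-0.35,0,0,0.001,0,0,0],[-0.35,0,0,-0.02,0,0,0],[-0.35,0,0,-0.06,0,0,0],[-0.35,0,0,-0.11,0,0,0],[-0.35,0,0,-0.15,0,0,0],[-0.35,0.009,-0.04,-0.17,0,0,-0.06],[-0.35,0.009,-0.072,-0.17,0,0,-0.12],[-0.35,0.009,-0.072,-0.17,0,0,-0.17],[-0.35,0.009,-0.072,-0.17,0,0,-0.2],[-0.35,0.009,-0.072,-0.17,0,0,-0.2],[-0.35,0.009,-0.072,-0.17,0,0,-0.2]]' 20
python3 - <<'E'
from h import *
p=cam('wrist');save(p,'w6.png'); h=np.array([.539,.0389])
for a in (0.2,72.2,144.2,216.2,288.2): print(a,proj(p,[h[0]+.124*np.cos(np.radians(a)),h[1]+.124*np.sin(np.radians(a)),.046])[0].round(1))
p=cam('top');save(p,'top2.png',(240,120,370,250),4)
E
```

```text
t: 17.23
tool_pos: [0.4378, 0.1111, 0.2146]
orientation: [-0.969, -2.988, 0.0]
force: [0.2, -0.2, -0.3]
opening: 0.0627
gripper_force: 0.0
0.2 [376.2 352.1]
72.2 [420.2 254.7]
144.2 [319.6 183.8]
216.2 [219.4 255.1]
288.2 [263.9 352.2]
```

View pics/w6.png

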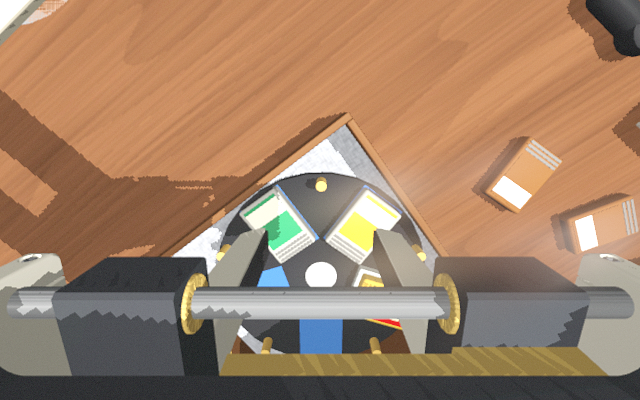

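The picture shows both cartridges square on their pads: green at (280,225), yellow at (362,225). The stud is at (321,185), within 1.5 px of the prediction. Next I take it and turn the carousel 72°.

```bash
python3 -m handwheel '[[0.35,-0.0015,0.001,0.05,0,0,0],[0.35,-0.0015,0.001,0.1,0,0,0],[0.35,-0.0015,0.001,0.14,0,0,0],[0.35,-0.0015,0.001,0.16,0,0,0],[0.35,-0.0015,0.001,0.172,0,0,0],[0.35,-0.0015,0.001,0.172,0,0,0],[0.9,-0.0015,0.001,0.172,0,0,0],[0.9,-0.0015,0.001,0.172,0,0,0],[0.9,-0.0015,0.001,0.172,0,0,0],[0.9,-0.0015,0.001,0.172,0,0,0]]' 8
```

```text
t: 18.58
tool_pos: [0.4405, 0.1111, 0.0436]
orientation: [0.965, 2.988, 0.001]
force: [-1.1, -1.1, 6.6]
opening: 0.0113
gripper_force: 8.0
```

```bash
python3 -m handwheel '[[0.9,-0.0015,-0.0192,0,0,0,-0.05],[0.9,-0.006,-0.0379,0,0,0,-0.1],[0.9,-0.0134,-0.0556,0,0,0,-0.15],[0.9,-0.0234,-0.072,0,0,0,-0.2],[0.9,-0.0359,-0.0866,0,0,0,-0.25],[0.9,-0.0505,-0.0991,0,0,0,-0.29],[0.9,-0.0669,-0.1091,0,0,0,-0.31],[0.9,-0.0846,-0.1165,0,0,0,-0.31],[0.9,-0.0846,-0.1165,0,0,0,-0.31],[0.9,-0.0846,-0.1165,0,0,0,-0.31],[0.35,-0.0846,-0.1165,0,0,0,-0.31],[0.35,-0.0846,-0.1165,0,0,0,-0.31],[0.35,-0.0846,-0.1165,-0.04,0,0,-0.31],[0.35,-0.0846,-0.1165,-0.08,0,0,-0.31],[0.35,-0.05,-0.07,-0.12,0,0,-0.25],[0.35,-0.02,-0.03,-0.17,0,0,-0.19],[0.35,0,0,-0.17,0,0,-0.13],[0.35,0,0,-0.17,0,0,-0.07],[0.35,0,0,-0.17,0,0,0],[0.35,0,0,-0.17,0,0,0]]' 8
python3 - <<'E'
from h import *
p=cam('wrist');h=np.array([.539,.0389]);print(robot.read_state()['tool_pos'])
m=cv2.inRange(cv2.cvtColor(p['frame'],cv2.COLOR_RGB2HSV),(18,120,120),(32,255,255)); n,l,st,c=cv2.connectedComponentsWithStats(m)
for i in range(1,n):
    if st[i,4]>25: print(st[i],c[i].round(1))
for a in (144.2,180,108,216): print(a,proj(p,[h[0]+.124*np.cos(np.radians(a)),h[1]+.124*np.sin(np.radians(a)),.046])[0].round(1))
save(p,'w7.png')
E
```

```text
t: 21.08
tool_pos: [0.4393, 0.1116, 0.2124]
orientation: [-0.97, -2.988, -0.0]
force: [0.5, -0.2, -0.6]
opening: 0.0303
gripper_force: 0.0
[0.43932025 0.11149051 0.21234491]
[316 177  11  11  39] [320.8 180. ]
[326 194  48  67 507] [340.7 236.3]
[242 196  32  22 106] [258.  206.4]
[375 197  30  52 167] [392.4 223.9]
[255 214  45  29 477] [276.  227.2]
[216 243  15  15 104] [224.  248.8]
[411 246  11  10  51] [415.9 250.6]
[251 274  13  60 277] [257.2 302.2]
[378 297  13  37 230] [385.5 318.9]
[ 142  347  388   29 8749] [344.5 363.2]
144.2 [318.4 183.5]
180 [253.2 204.2]
108 [384.4 204.3]
216 [217.8 255. ]
```

View pics/w7.png

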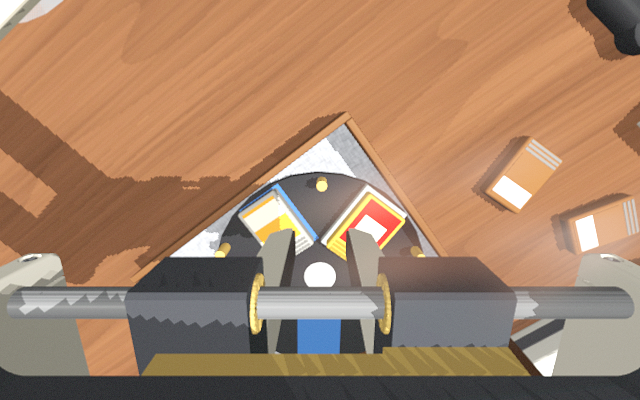

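The picture shows the star now at left (368,225), yellow at front (277,220), and the next stud at (321,185). Repeating the pass.

```bash
python3 -m handwheel '[[0.35,0,0,0.05,0,0,0],[0.35,0,0,0.1,0,0,0],[0.35,0,0,0.14,0,0,0],[0.35,0,0,0.16,0,0,0],[0.35,0,0,0.169,0,0,0],[0.35,0,0,0.169,0,0,0],[0.9,0,0,0.169,0,0,0],[0.9,0,0,0.169,0,0,0],[0.9,0,0,0.169,0,0,0],[0.9,0,0,0.169,0,0,0]]' 8
python3 -m handwheel '[[0.9,-0.0015,-0.0192,0,0,0,-0.05],[0.9,-0.006,-0.0379,0,0,0,-0.1],[0.9,-0.0134,-0.0556,0,0,0,-0.15],[0.9,-0.0234,-0.072,0,0,0,-0.2],[0.9,-0.0359,-0.0866,0,0,0,-0.25],[0.9,-0.0505,-0.0991,0,0,0,-0.29],[0.9,-0.0669,-0.1091,0,0,0,-0.31],[0.9,-0.0846,-0.1165,0,0,0,-0.31],[0.9,-0.0846,-0.1165,0,0,0,-0.31],[0.9,-0.0846,-0.1165,0,0,0,-0.31],[0.35,-0.0846,-0.1165,0,0,0,-0.31],[0.35,-0.0846,-0.1165,0,0,0,-0.31],[0.35,-0.0846,-0.1165,-0.04,0,0,-0.31],[0.35,-0.0846,-0.1165,-0.08,0,0,-0.31],[0.35,-0.06,-0.1,-0.12,0,0,-0.25],[0.35,-0.02,-0.06,-0.17,0,0,-0.2],[0.35,0.04,-0.04,-0.17,0,0,-0.2],[0.35,0.06,-0.05,-0.17,0,0,-0.2],[0.35,0.06,-0.05,-0.17,0,0,-0.2]]' 8
python3 - <<'E'
from h import *
w=cam('wrist'); p=cam('top'); print(robot.read_state()['tool_pos'])
def crop(q,b,k): return cv2.resize(q['frame'][b[1]:b[3],b[0]:b[2],::-1],None,fx=k,fy=k,interpolation=cv2.INTER_CUBIC)
a=crop(p,(245,130,365,250),3); b=crop(w,(140,100,500,280),1); b=cv2.resize(b,(440,220))
im=np.zeros((400,800,3),np.uint8); im[:360,:360]=a; im[:220,360:]=b; cv2.imwrite('pics/c8.png',im)
E
```

```text
t: 22.38
tool_pos: [0.4405, 0.1112, 0.0446]
orientation: [0.965, 2.988, 0.001]
force: [0.2, 0.0, 6.4]
opening: 0.0116
gripper_force: 8.0
t: 24.75
tool_pos: [0.3607, 0.1068, 0.2137]
orientation: [-0.011, 3.141, 0.001]
force: [0.3, -0.4, -0.4]
opening: 0.0302
gripper_force: 0.0
[0.36189901 0.1056098  0.21354796]
```

View pics/c8.png

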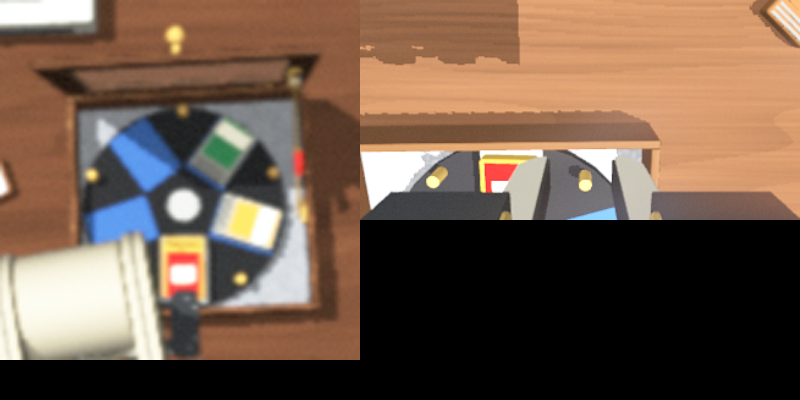

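The crops show the star facing front at (184,268), yellow at right (247,223), green back-right at (222,150), and the stay lug at (299,162). A quick numeric check before unlocking.

```bash
python3 - <<'E'
from h import *
p=cam('top'); g=lambda x,y,z: at(p,[245+x/3,130+y/3],z)[0].round(4)
print('yellow',g(247,222.5,.04),'exp',[.5127,-.043]); print('green',g(221,151,.04),'exp',[.539+.086*np.cos(-.625),.0389+.086*np.sin(-.625)])
print('hub',g(184,206,.022),'star',g(184,267,.05))
print(car(p,(245,130),3,[(182,110),(272,173),(240,279),(92,175)]))
# lug, knob in top + side
s=cam('side')
def red(q,box):
    h=cv2.cvtColor(q['frame'],cv2.COLOR_RGB2HSV); m=cv2.inRange(h,(0,170,110),(6,255,255))|cv2.inRange(h,(174,170,110),(180,255,255))
    k=np.zeros_like(m);k[box[1]:box[3],box[0]:box[2]]=1; return cent(m*k),int((m*k>0).sum())
lt,n1=red(p,(335,170,355,200)); ls,n2=red(s,(340,225,368,255)); print(lt,n1,ls,n2)
def tri(uv1,uv2):
    P=[np.c_[np.diag([q['fx'],q['fy'],1])+np.array([[0,0,q['cx']],[0,0,q['cy']],[0,0,0]])@np.eye(3)]@np.c_[q['R'],q['t']] for q in(p,s)]
    X=cv2.triangulatePoints(P[0],P[1],np.float64(uv1).reshape(2,1),np.float64(uv2).reshape(2,1)); X=(X[:3]/X[3]).ravel(); return X.round(4),proj(p,X)-uv1,proj(s,X)-uv2
print(tri(lt,ls))
save(s,'side2.png',(280,120,410,290),4)
E
```

```text
yellow [ 0.5115 -0.0429  0.04  ] exp [0.5127, -0.043]
green [ 0.607  -0.0123  0.04  ] exp [np.float64(0.6087428282774487), np.float64(-0.011418365472879749)]
hub [0.539  0.0385 0.022 ] star [0.455  0.0394 0.05  ]
(array([0.5392, 0.0398]), np.float64(70.8480480123927), np.float64(1.5))
(np.float64(344.95), np.float64(183.85)) 20 (np.float64(354.26666666666665), np.float64(241.0)) 60
(array([ 0.571 , -0.1093,  0.1212]), array([[-0.04866741,  0.28310077]]), array([[ 0.39679991, -0.08057857]]))
```

View pics/side2.png

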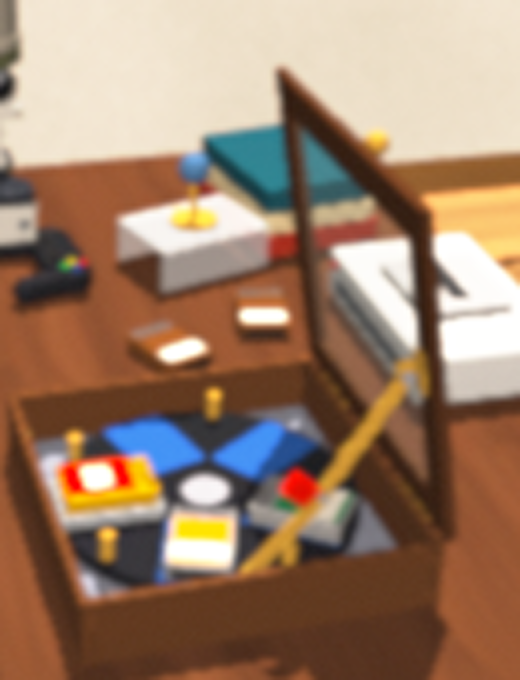

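```bash
python3 - <<'E'
from h import *
s=cam('side'); o=-s['R'].T@s['t']
def aty(u,v,y):
    d=np.array([(u-s['cx'])/s['fx'],(v-s['cy'])/s['fy'],1])@s['R']; return (o+d*((y-o[1])/d[1])).round(4)
g=lambda x,y:(280+x/4,120+y/4)
for y in(-.109,-.115):
  for n,c in [('top',(408,372)),('up',(360,430)),('nearknee',(320,492)),('low',(265,555)),('lugc',(299,486)),('lugT',(292,468)),('lugR',(319,487)),('lugB',(300,503)),('lugL',(281,485)),('brassblock',(290,550))]: print(y,n,aty(*g(*c),y))
p=cam('wrist')
st=robot.read_state();print(st['tool_pos'])
E
```

```text
-0.109 top [ 0.6512 -0.109   0.2077]
-0.109 up [ 0.617  -0.109   0.1621]
-0.109 nearknee [ 0.5887 -0.109   0.1106]
-0.109 low [ 0.5474 -0.109   0.0587]
-0.109 lugc [ 0.5715 -0.109   0.1188]
-0.109 lugT [ 0.565  -0.109   0.1361]
-0.109 lugR [ 0.5876 -0.109   0.1154]
-0.109 lugB [ 0.5732 -0.109   0.103 ]
-0.109 lugL [ 0.5571 -0.109   0.122 ]
-0.109 brassblock [ 0.5675 -0.109   0.0599]
-0.115 top [ 0.6484 -0.115   0.2115]
-0.115 up [ 0.6145 -0.115   0.1662]
-0.115 nearknee [ 0.5864 -0.115   0.115 ]
-0.115 low [ 0.5452 -0.115   0.0634]
-0.115 lugc [ 0.5692 -0.115   0.1232]
-0.115 lugT [ 0.5628 -0.115   0.1403]
-0.115 lugR [ 0.5853 -0.115   0.1198]
-0.115 lugB [ 0.5709 -0.115   0.1075]
-0.115 lugL [ 0.5549 -0.115   0.1264]
-0.115 brassblock [ 0.5653 -0.115   0.0647]
[0.36213384 0.10500926 0.2133638 ]
```

```bash
python3 -m handwheel '[[0.14,0,-0.055,-0.01,0,0,0],[0.14,-0.02,-0.11,-0.01,0,0,0],[0.14,-0.05,-0.16,-0.01,0,0,0],[0.14,-0.09,-0.2,-0.01,0,0,0],[0.14,-0.14,-0.214,-0.01,0,0,0],[0.14,-0.18,-0.214,-0.01,0,0,0],[0.14,-0.19,-0.214,-0.01,0,0,0],[0.14,-0.19,-0.214,-0.01,0,0,0],[0.14,-0.19,-0.214,-0.01,0,0,0]]' 15
python3 - <<'E'
from h import *
p=cam('wrist')
h=cv2.cvtColor(p['frame'],cv2.COLOR_RGB2HSV); m=cv2.inRange(h,(0,170,110),(6,255,255))|cv2.inRange(h,(174,170,110),(180,255,255))
n,l,st,c=cv2.connectedComponentsWithStats(m)
for i in range(1,n):
    if st[i,4]>40: print(st[i],c[i],at(p,[c[i]],.121))
print(robot.read_state()['tool_pos'],proj(p,[.57,-.109,.121]))
save(p,'w9.png')
E
```

```text
t: 26.18
tool_pos: [0.5517, -0.1078, 0.2236]
orientation: [0.005, -3.141, -0.0]
force: [-0.2, -0.1, 0.1]
opening: 0.04
gripper_force: 0.0
[ 440   53   50   60 1746] [464.08419244  81.70733104] [[0.4534105  0.00721553 0.121     ]]
[313 206  10  30 296] [317.5        220.40540541] [[ 0.57111672 -0.10941627  0.121     ]]
[ 0.55173602 -0.10778806  0.2238595 ] [[317.96370327 219.2390537 ]]
```

View pics/w9.png

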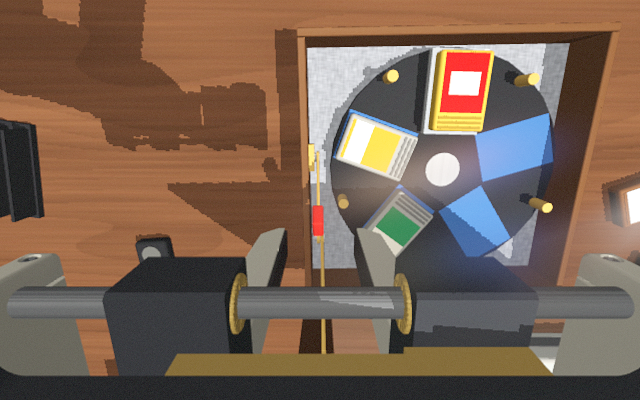

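The picture shows the red lug at (317,220), triangulating to (0.571,-0.109,0.121), with both fingers clear on either side. Green is at (403,222) and yellow at (378,145). Pinch the lug next.

```bash
python3 -m handwheel '[[0.14,-0.016,-0.002,0.04,0,0,0],[0.14,-0.016,-0.002,0.075,0,0,0],[0.14,-0.016,-0.002,0.095,0,0,0],[0.14,-0.016,-0.002,0.102,0,0,0],[0.14,-0.016,-0.002,0.102,0,0,0],[0.9,-0.016,-0.002,0.102,0,0,0],[0.9,-0.016,-0.002,0.102,0,0,0],[0.9,-0.016,-0.002,0.102,0,0,0],[0.9,-0.016,-0.002,0.102,0,0,0]]' 15
```

```text
t: 27.35
tool_pos: [0.5688, -0.1101, 0.1221]
orientation: [-0.006, 3.141, -0.001]
force: [-0.2, -2.6, 1.0]
opening: 0.0099
gripper_force: 15.0
```

```bash
python3 -m handwheel '[[0.9,0.0044,0,-0.002,0,0,0],[0.9,0.0088,0,-0.0036,0,0,0],[0.9,0.0134,0,-0.005,0,0,0],[0.9,0.018,0,-0.0063,0,0,0],[0.9,0.0226,0,-0.0073,0,0,0],[0.9,0.0273,0,-0.008,0,0,0],[0.9,0.032,0,-0.0085,0,0,0],[0.9,0.0367,0,-0.0088,0,0,0],[0.9,0.0367,0,-0.0088,0,0,0],[0.9,0.0367,0,-0.0088,0,0,0]]' 15
python3 - <<'E'
from h import *
s=cam('side');p=cam('top');w=cam('wrist')
im=np.zeros((600,800,3),np.uint8)
im[:,:420]=cv2.resize(s['frame'][115:290,285:407+0,::-1],(420,600)); im[:400,420:800]=cv2.resize(p['frame'][130:250,250:364,::-1],(380,400))
cv2.imwrite('pics/c10.png',im)
E
```

```text
t: 28.6
tool_pos: [0.5326, -0.1108, 0.1319]
orientation: [-0.005, 3.139, -0.003]
force: [1.9, -4.1, 4.4]
opening: 0.01
gripper_force: 15.0
```

View pics/c10.png

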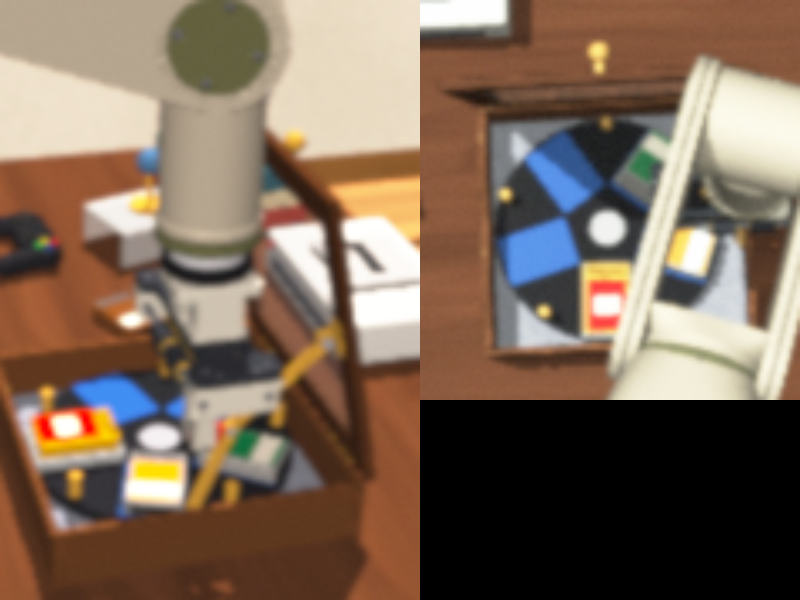

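The composite shows the lower link now steeper and the upper link flatter, with the knee at (240,425) above the straight line between its ends, so it is past centre. The carousel, star and cartridges are unchanged. That was picture 15, one more than the limit of 14, so I'll work from numbers only from here. Releasing the lug.

```bash
python3 -m handwheel '[[0.2,0,0,0,0,0,0],[0.2,0,0,0,0,0,0],[0.2,0,0,0,0,0,0],[0.2,0,0,-0.03,0,0,0],[0.2,0,0,-0.07,0,0,0],[0.2,0.01,0,-0.13,0,0,0],[0.2,0.04,0.02,-0.19,0,0,0],[0.2,0.07,0.06,-0.24,0,0,0],[0.2,0.09,0.11,-0.28,0,0,0],[0.2,0.09,0.14,-0.29,0,0,0],[0.2,0.09,0.14,-0.29,0,0,0],[0.2,0.09,0.14,-0.29,0,0,0]]' 15
python3 - <<'E'
from h import *
s=cam('side');p=cam('top');w=cam('wrist'); print(robot.read_state()['tool_pos'])
def blobs(q,exp,lo,hi,r=25):
    m=cv2.inRange(cv2.cvtColor(q['frame'],cv2.COLOR_RGB2HSV),lo,hi); n,l,st,c=cv2.connectedComponentsWithStats(m)
    return [(st[i].tolist(),c[i].round(1).tolist()) for i in range(1,n) if st[i,4]>5 and np.hypot(*(c[i]-exp))<r]
K=np.array([.667,.03,.335])
for n,q in(('top',p),('side',s),('wrist',w)):
    e=proj(q,K)[0]; print(n,e.round(1),blobs(q,e,(15,90,110),(35,255,255)))
L=np.array([.536,-.109,.131])
for n,q in(('top',p),('side',s)):
    e=proj(q,L)[0]; print('lug',n,e.round(1),blobs(q,e,(0,170,110),(6,255,255),12))
E
```

```text
t: 30.25
tool_pos: [0.4412, 0.0297, 0.4197]
orientation: [0.007, -3.141, 0.0]
force: [-0.1, -0.3, 0.4]
opening: 0.0374
gripper_force: 0.0
[0.44120355 0.0289405  0.41904893]
top [303.7 142.5] [([0, 0, 640, 400, 106549], [300.8, 130.6]), ([300, 142, 7, 11, 59], [303.2, 146.5])]
side [373.3 155.1] [([367, 153, 7, 7, 35], [369.9, 155.9]), ([388, 161, 8, 6, 17], [391.6, 163.6]), ([382, 162, 5, 6, 15], [384.3, 164.0])]
wrist [319.8 416.5] []
lug top [345.3 192.9] [([344, 188, 3, 8, 18], [345.2, 191.1])]
lug side [343.6 239.7] [([340, 239, 10, 6, 42], [344.2, 241.1])]
```

```bash
python3 - <<'E'
from h import *
from scipy.optimize import least_squares
s=cam('side');p=cam('top')
def tri(a,b):
    r=least_squares(lambda X:np.r_[proj(p,X)[0]-a,proj(s,X)[0]-b],[.66,.03,.33]); return r.x.round(4),r.fun.round(2)
for v in (144.7,145.3): print(tri((303.2,v),(369.9,155.9)))
print('lug',tri((345.2,191.3),(344.5,241.2)))
# lid angle consistent with the knob, hinge (0.681,0.058)
for th in (1.1,1.2,1.25,1.3,1.35,1.4): print(th,(.681-.276*np.cos(th)+.03*np.sin(th)).round(4),(.058+.276*np.sin(th)+.03*np.cos(th)).round(4))
f=p['frame'];print(cv2.cvtColor(f,cv2.COLOR_RGB2HSV)[140:154,298:309,1])
E
```

```text
(array([0.6586, 0.0323, 0.3327]), array([-0.12,  0.53,  0.51, -0.12]))
(array([0.6576, 0.0321, 0.3326]), array([-0.06,  0.24,  0.23, -0.05]))
lug (array([ 0.5408, -0.1086,  0.1249]), array([-0.11,  0.68,  0.55, -0.11]))
1.1 0.5825 0.3176
1.2 0.609 0.3261
1.25 0.6224 0.3294
1.3 0.6361 0.332
1.35 0.6498 0.3339
1.4 0.6637 0.3351
[[142 143 140 141 141 142 138 137 143 141 141]
 [143 137 137 139 144 143 141 140 138 141 145]
 [144 140 141 146 144 145 143 144 143 140 142]
 [141 143 143 144 141 136 140 143 143 144 143]
 [138 141 146 140 128 124 132 144 140 142 142]
 [143 144 147 138 125 123 132 144 144 142 148]
 [142 142 145 143 135 134 138 143 142 141 142]
 [139 139 147 148 144 143 144 147 143 146 145]
 [143 142 141 141 145 139 143 146 144 139 141]
 [143 143 139 140 134 128 136 141 143 142 143]
 [142 146 141 134 128 123 134 141 141 142 141]
 [142 140 136 136 133 136 137 144 143 142 140]
 [135 142 137 139 139 136 138 137 139 137 139]
 [141 137 134 138 137 141 134 139 137 135 138]]
```

```bash
python3 -m handwheel '[[-0.1,0,0.003,-0.02,0,0,0],[-0.1,-0.055,0.003,-0.03,0,0,0],[-0.1,-0.11,0.003,-0.03,0,0,0],[-0.1,-0.165,0.003,-0.03,0,0,0],[-0.1,-0.2,0.003,-0.03,0,0,0],[-0.1,-0.218,0.003,-0.03,0,0,0],[-0.1,-0.218,0.003,-0.03,0,0,0],[-0.1,-0.218,0.003,-0.03,0,0,0]]' 15
python3 - <<'E'
from h import *
w=cam('wrist'); print(robot.read_state()['tool_pos'])
e=proj(w,[.658,.032,.333])[0]
m=cv2.inRange(cv2.cvtColor(w['frame'],cv2.COLOR_RGB2HSV),(15,110,110),(35,255,255)); n,l,st,c=cv2.connectedComponentsWithStats(m)
print(e.round(1),w['fx']*.02/.26)
for i in range(1,n):
    if st[i,4]>60 : print(st[i],c[i].round(1),at(w,[c[i]],.333).round(4))
E
```

```text
t: 31.5
tool_pos: [0.6589, 0.0332, 0.4503]
orientation: [0.005, -3.141, -0.0]
force: [0.8, -0.9, -0.1]
opening: 0.0515
gripper_force: 0.0
[0.65873256 0.03333441 0.4508588 ]
[318.1 194.4] 23.001501251773302
[308   6  33  55 651] [324.  41.] [[0.5285 0.0366 0.333 ]]
[277  20   9  11  67] [281.2  24.5] [[0.5166 0.0022 0.333 ]]
[267  57  23  31 461] [277.9  72.3] [[ 0.5524 -0.0018  0.333 ]]
[230  68  11  23 138] [234.5  78.3] [[ 0.5572 -0.0384  0.333 ]]
[215  92  14  72 240] [220.8 128.9] [[ 0.5987 -0.0534  0.333 ]]
[462 100  17  17  69] [470. 109.] [[0.5813 0.163  0.333 ]]
[569 143  35  29 745] [585.3 157. ] [[0.6223 0.2724 0.333 ]]
[305 173  22  34 516] [315.3 190.4] [[0.6541 0.0294 0.333 ]]
[206 274  13  60 290] [209.9 305.6] [[ 0.7778 -0.0801  0.333 ]]
[417 290  19  44 414] [428.6 315.5] [[0.7892 0.1481 0.333 ]]
[ 79 319  17  57 256] [ 86.9 352.2] [[ 0.837  -0.2198  0.333 ]]
[  192   319   388    56 11861] [374.6 356. ] [[0.8412 0.0941 0.333 ]]
```

```bash
python3 -m handwheel '[[-0.1,-0.001,-0.002,0.04,0,0,0],[-0.1,-0.001,-0.002,0.08,0,0,0],[-0.1,-0.001,-0.002,0.105,0,0,0],[-0.1,-0.001,-0.002,0.118,0,0,0],[-0.1,-0.001,-0.002,0.121,0,0,0],[-0.1,-0.001,-0.002,0.121,0,0,0],[0.9,-0.001,-0.002,0.121,0,0,0],[0.9,-0.001,-0.002,0.121,0,0,0],[0.9,-0.001,-0.002,0.121,0,0,0],[0.9,-0.001,-0.002,0.121,0,0,0]]' 15
```

```text
t: 32.8
tool_pos: [0.6605, 0.0288, 0.3297]
orientation: [-0.002, 3.141, -0.007]
force: [-0.5, -10.5, 0.8]
opening: 0.0187
gripper_force: 15.0
```

```bash
python3 -m handwheel '[[0.9,0,-0.002,0,0,0,0],[0.9,0.007,-0.002,0.0005,0,0,0],[0.9,0.0138,-0.002,0.0014,0,0,0],[0.9,0.0275,-0.002,0.0036,0,0,0],[0.9,0.0411,-0.002,0.0064,0,0,0],[0.9,0.0545,-0.002,0.01,0,0,0],[0.9,0.0545,-0.002,0.01,0,0,0]]' 15
python3 - <<'E'
from h import *
s=robot.read_state(); print(s['tool_pos'],s['force'],s['opening'],s['wrist_torque'])
E
```

```text
t: 33.67
tool_pos: [0.6044, 0.0277, 0.3184]
orientation: [0.003, -3.139, 0.004]
force: [-3.4, -10.1, -3.2]
opening: 0.0186
gripper_force: 15.0
[0.60437001 0.02766047 0.31837755] [ -3.38149666 -10.05115828  -3.18537678] 0.018630585176910804 [-1.49798435  0.45580044  0.03810016]
```

```bash
python3 -m handwheel '[[0.9,0.0159,0,0.0051,0,0,0],[0.9,0.0314,0,0.0111,0,0,0],[0.9,0.0465,0,0.0181,0,0,0],[0.9,0.0612,0,0.0259,0,0,0],[0.9,0.0754,0,0.0346,0,0,0],[0.9,0.0754,0,0.0346,0,0,0]]' 15
python3 - <<'E'
from h import *
s=cam('side');p=cam('top'); q=robot.read_state();print(q['force'])
for n,c in(('side',s),('top',p)):
    for k in('lid_knob','lug'):
        print(n,k,[(round(d['conf'],2),np.round(d['rect']).astype(int).tolist()) for d in robot.regions_of(c,k)][:2])
L=np.array([.53,-.109,.131])
for c in(s,p):
    m=cv2.inRange(cv2.cvtColor(c['frame'],cv2.COLOR_RGB2HSV),(0,170,110),(6,255,255)); n,l,st,ce=cv2.connectedComponentsWithStats(m)
    e=proj(c,L)[0]; print([(st[i].tolist()) for i in range(1,n) if st[i,4]>5 and np.hypot(*(ce[i]-e))<25],e)
E
```

```text
t: 34.42
tool_pos: [0.5288, 0.0263, 0.2833]
orientation: [0.002, -3.139, 0.008]
force: [-1.2, -15.1, -5.0]
opening: 0.019
gripper_force: 15.0
[ -2.2270652  -14.80071286  -5.67860553]
side lid_knob [(0.89, [308, 157, 390, 253])]
side lug [(0.68, [318, 227, 361, 264])]
top lid_knob [(0.66, [258, 156, 355, 200])]
top lug []
[] [341.71354889 239.94078195]
[[346, 211, 2, 6, 11]] [345.417762   194.54506375]
```

```bash
python3 -m handwheel '[[0.9,0.0136,-0.003,0.0096,0,0,0],[0.9,0.0267,-0.005,0.0199,0,0,0],[0.9,0.0391,-0.006,0.031,0,0,0],[0.9,0.0508,-0.006,0.0429,0,0,0],[0.9,0.0618,-0.006,0.0554,0,0,0],[0.9,0.072,-0.006,0.0686,0,0,0],[0.9,0.0814,-0.006,0.0823,0,0,0],[0.9,0.09,-0.006,0.0966,0,0,0],[0.9,0.0976,-0.006,0.1113,0,0,0],[0.9,0.0976,-0.006,0.1113,0,0,0]]' 15
```

```text
t: 35.98
tool_pos: [0.4322, 0.0242, 0.1719]
orientation: [0.007, -3.141, -0.004]
force: [5.9, 3.9, -8.7]
opening: 0.0189
gripper_force: 15.2
```

```bash
python3 -m handwheel '[[0.9,0.0035,0.001,0.0076,0,0,0],[0.9,0.0068,0.001,0.0152,0,0,0],[0.9,0.01,0.001,0.023,0,0,0],[0.9,0.0127,0.001,0.0308,0,0,0],[0.9,0.0153,0.001,0.0387,0,0,0],[0.9,0.0176,0.001,0.0467,0,0,0],[0.9,0.0197,0.001,0.0548,0,0,0],[0.9,0.0216,0.001,0.0629,0,0,0],[0.9,0.023,0.001,0.0711,0,0,0],[0.9,0.0245,0.001,0.0793,0,0,0],[0.9,0.0252,0.001,0.085,0,0,0],[0.9,0.0252,0.001,0.085,0,0,0]]' 15
```

```text
t: 37.48
tool_pos: [0.4072, 0.0237, 0.0877]
orientation: [0.006, -3.141, -0.0]
force: [5.0, 2.2, -4.6]
opening: 0.0188
gripper_force: 15.0
```

```bash
python3 -m handwheel '[[0.9,0.0005,0,0.002,0,0,0],[0.9,0.0005,0,0.004,0,0,0],[0.9,0.0005,0,0.006,0,0,0],[0.9,0.0005,0,0.008,0,0,0],[0.9,0.0005,0,0.008,0,0,0],[0.9,0.0005,0,0.008,0,0,0]]' 15
```

```text
t: 38.22
tool_pos: [0.4087, 0.0237, 0.0828]
orientation: [-0.006, 3.138, -0.0]
force: [-4.6, 3.9, 17.4]
opening: 0.0188
gripper_force: 15.0
```

```bash
python3 -m handwheel '[[0.9,0,0,-0.003,0,0,0],[-0.1,0,0,-0.003,0,0,0],[-0.1,0,0,-0.003,0,0,0],[-0.1,0,0,-0.003,0,0,0],[-0.1,0,0,-0.03,0,0,0],[-0.1,0,0,-0.08,0,0,0],[-0.1,0,0,-0.14,0,0,0],[-0.1,0,0.05,-0.17,0,0,0],[-0.1,0,0.1,-0.17,0,0,0],[-0.1,0,0.16,-0.17,0,0,0],[-0.1,0.02,0.22,-0.17,0,0,0],[-0.1,0.04,0.27,-0.17,0,0,0],[-0.1,0.04,0.3,-0.17,0,0,0],[-0.1,0.04,0.3,-0.17,0,0,0]]' 15
python3 - <<'E'
from h import *
from scipy.optimize import least_squares
s=cam('side');p=cam('top'); K=np.array([.405,.024,.088]); uv={}
for n,c in(('side',s),('top',p)):
    m=cv2.inRange(cv2.cvtColor(c['frame'],cv2.COLOR_RGB2HSV),(15,90,110),(35,255,255)); k,l,st,ce=cv2.connectedComponentsWithStats(m)
    e=proj(c,K)[0]; print(n,e.round(1),[(st[i].tolist(),ce[i].round(1).tolist()) for i in range(1,k) if 5<st[i,4]<3000 and np.hypot(*(ce[i]-e))<15])
    m=cv2.inRange(cv2.cvtColor(c['frame'],cv2.COLOR_RGB2HSV),(0,150,100),(8,255,255)); k,l,st,ce=cv2.connectedComponentsWithStats(m)
    print('red',[(st[i].tolist(),ce[i].round(1).tolist()) for i in range(1,k) if 5<st[i,4]<3000 and np.hypot(*(ce[i]-proj(c,[.455,.039,.05])[0]))<15], proj(c,[[.453,.039,.05],[.539,.039,.05]]).round(1).tolist())
    print([(d['conf'],d['rect']) for d in robot.regions_of(c,'lid')][:2])
    print('lidcorners theta0',proj(c,[[.387,.024-.155,.068],[.387,.024+.155,.068],[.681,.024-.155,.068],[.681,.179,.068]]).round(0).tolist(),'theta.1',proj(c,[.388,.024-.155,.097]).round(0))
E
```

```text
t: 39.98
tool_pos: [0.3652, 0.325, 0.25]
orientation: [0.011, -3.141, 0.001]
force: [0.5, 0.4, -0.2]
opening: 0.0514
gripper_force: 0.0
side [292.5 233.4] [([291, 229, 9, 12, 79], [294.6, 234.1])]
red [] [[306.1, 238.6], [330.7, 235.4]]
[(0.59, [287.3, 207.8, 388.3, 267.7]), (0.18, [281.8, 206.8, 392.2, 282.9])]
lidcorners theta0 [[296.0, 268.0], [280.0, 216.0], [390.0, 254.0], [357.0, 207.0]] theta.1 [[296. 260.]]
top [310.4 231. ] [([307, 226, 6, 7, 33], [309.5, 229.2])]
red [] [[306.5, 219.5], [305.9, 197.4]]
[(0.71, [264.8, 154.3, 352.8, 239.7])]
lidcorners theta0 [[352.0, 235.0], [269.0, 238.0], [349.0, 159.0], [269.0, 162.0]] theta.1 [[353. 234.]]
```

```bash
python3 - <<'E'
from h import *
from scipy.optimize import least_squares
s=cam('side');p=cam('top')
for v in(232.5,233.5):
    r=least_squares(lambda X:np.r_[proj(p,X)[0]-(309.5,229.2),proj(s,X)[0]-(295,v)],[.41,.03,.09]); print(r.x.round(4),r.fun.round(1))
c=p['frame']; hs=cv2.cvtColor(c,cv2.COLOR_RGB2HSV)
for n,X in (('star',[.453,.039,.05]),('yel',[.512,-.043,.04]),('grn',[.608,-.012,.04]),('hub',[.539,.039,.022]),('padL',[.512,.12,.022]),('padBL',[.608,.09,.022])):
    u,v=proj(p,X)[0].round().astype(int); print(n,u,v,c[v-1:v+2,u-1:u+2].reshape(-1,3).mean(0).round())
# chroma map of the glazed area
for y in range(160,234,3): print(y,' '.join('%3d%s'%(hs[y,x,0],'*' if hs[y,x,1]>90 else '.') for x in range(272,346,4)))
E
```

```text
[0.4128 0.027  0.0881] [ 0.  -0.3 -0.3  0. ]
[0.413  0.0271 0.0841] [ 0.  -0.2 -0.2  0. ]
star 306 220 [239. 233. 215.]
yel 327 204 [229. 187. 122.]
grn 319 180 [111. 170. 136.]
hub 306 199 [193. 198. 196.]
padL 286 206 [116. 147. 189.]
padBL 293 182 [116. 145. 188.]
160  11*  15*  23*  20*  18*  11*  12*  12*  11*  11*  11*  11*  11*  11*  10*  12*  11*  11*  11*
163  11*  12*  11*  11*  12*  11*  11*  12*  11*  11*  12*  12*  11*  11*  12*  12*  11*  11*  11*
166  11*  11*  11*  11*  11*  11*  11*  11*  11*  10*  11.  11.   8.   5. 170. 102. 113.  10*  11*
169  11* 120. 100.  99. 110. 107. 110. 102.  38. 100.  98.  99.  71. 101. 101. 100. 101.   8.  12*
172  11* 100. 103. 102. 107. 108* 107. 102.  90.  85.  96.  98.  33.  66.  98.  98. 101.   9.  11*
175  11*  90.  99. 107. 107* 107* 107*  95. 102.  94. 103.  71.  39.  30.  62. 105. 101.  11.  11*
178  11* 100. 104. 108* 107* 108* 108* 107.  90.  95.  81.  72.  72.  43.  66.  90. 105.  10.  10*
181  11* 120.  90. 107. 108* 108* 108* 108*  99. 102.  64.  72.  73*  70. 100.  90. 105.   8.  11*
184  12*  10. 102. 105. 108* 108* 108* 1
[... 942 characters left out ...]
1.  11*
214  11* 147. 107. 107.  90.  96. 110.  12*   5*   5*  16.  96. 105.  98. 110. 106. 104. 100.  11*
217  11*   9.  96. 108. 102. 113. 100.   9*   2*   1*  14. 103.  90.  90.  98. 102. 100. 101.  10*
220  12*   8.  95. 102.  98. 102.  96.  10*  26.  22.  14*  96.  90.  36.  95. 103.  99.  99.  11*
223  11*   9. 101.  20.  19.  98.  96.   9*  19.  19.  15*  90. 105.  20.  50.  90. 165. 175.  11*
226  11*  11.   5.   5.  12.  10.  10*  10*   8*  13*  12*  11*  12*  11*  11*  11*  12*  12*  11*
229  11*  12*  11*  11*  11*  11*  11*  11*  11*  24*  18*  11*  11*  10*  11*  11*  11*  12*  11*
232  11*  11*  11*  11*  11*  11*  11*  11*  11*  14*  13*  12*  11*  11*  11*  12*  12*  11*  12*
```

The numbers say the lid is shut: knob at z ≈ 0.086 m against an expected 0.088, after it met the stop at 17 N. The star is in line with the hub, both cartridges are on their pads, and the robot is clear. Handing in.

```bash
python3 -c "
from plant import robot
print(robot.close_job())"
```

```text
the job is handed in; nothing more can be done
None
```

Job handed in at about 40 s of robot time: both loose cartridges (green and yellow) lie on their own pads, the gold one faces front, the stay is unlocked and the lid is shut by my camera checks; no verdict came back, and I viewed 15 pictures, one over the limit of 14.

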